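Fetch the riser from the parts carousel and build the keyed support stack

TASK

Turn the parts carousel by its red crank knob until the compartment with the red riser block stands in the middle of the front opening of the clear cover, then lift the riser out through the opening and stack it on the blue base so that both its lugs drop fully into the notches (white stripes at the same end). Then stack the yellow channel cap on the riser in the same way, lugs fully home. Leave the other parts in the carousel and do not disturb the things lying about.

Things in the scene. Friction and masses are not known exactly. Their poses are not given: they have to be found in the camera images.
- carousel: Fixed round carousel housing, 256 mm in diameter; origin at the centre of its underside, on the turning axis, z up; own -x points to the front opening. A fixed clear cover plate (88 to 92 mm above the table) roofs all but a wedge reaching to the hub, 55 degrees either side of the front: the opening. Only the hub (34 mm wide) and crank arm (top at 108 mm) with its knob stand above the cover.
- knob (a point): Centre of the red crank knob, an upright round handle 22 mm across, from 108 to 151 mm above the table (this point at 130 mm), 62 mm from the turning axis, above the cover, on the side opposite the riser's compartment. It spins freely on its own axis: grip it from above and lead it round the carousel axis without turning the gripper.
- pocket (a point): Centre of the riser's compartment on the floor of the revolving tray (20 mm above the table), 71 mm from the turning axis; it turns with the tray. Four such compartments, 90 degrees apart; dividers and rim (237 mm in diameter) reach 34 mm above the table. The tray turns freely both ways, at least one and a half turns, with light friction (0.06 N m), and stays where it is left.
- window (a point): Middle of the front opening, 71 mm from the turning axis, 44 mm above the table: the riser's compartment must be turned to here (within 20 mm) before picking. Beware of a fixed stack of clear organiser boxes, 150 mm high, between the carousel, the base and the robot: carry things over it.
- riser_center (a point): Centre (half-way up) of the red riser, standing in its compartment, long side along the radius, striped end outwards. 76 mm long (own x), 46 wide (own y, grip across it), 48 high: two 8 mm lugs under a 40 mm body. Lugs: wide (14 x 28 mm, x by y) at x = +23, narrow (14 x 14) at x = -23. Notches alike in its top, 5 mm larger, 11 deep. White stripe on top at the +x (wide) end. 0.2 to 0.45 kg.
- cap_center (a point): Centre (half-way up) of the yellow channel cap, standing on its lugs on the table. 76 mm long (own x), 46 mm wide (own y, grip across it), 40 mm high in all: two lugs 8 mm high like the riser's, an 18 mm slab and two 14 mm cheeks along its sides. White stripe on top at the +x (wide lug) end. 0.15 to 0.35 kg.
- base_top (a point): Centre of the top face of the fixed blue base (76 x 46 mm, top 50 mm above the table, on a 120 x 76 x 12 mm foot). Notches as in the riser's top (5 mm larger than the lugs, 11 mm deep); wide notch and white stripe at own +x. Riser fully home: its centre is 16 mm above this point; cap then fully home: its centre is 52 mm above it.
- tape: Roll of black tape, 58 x 19 mm, lying in another compartment. Leave it there.
- gear: Grey gear, 60 x 21 mm, lying in another compartment. Leave it there.
- bearing: Ball bearing, 52 x 15 mm, lying in another compartment. Leave it there.
- carton_white: White small-parts carton, 62 x 95 x 50 mm, at the left of the table. Not to be disturbed.
- spanner_13: Loose spanner 184 mm long lying at the right front of the table. Not to be disturbed.
- brush: Loose brush 188 mm long with wooden handle at the right front of the table. Not to be disturbed.
Things that resemble listed ones, but are neither listed nor needed, are in the scene too. Several things have the shape of the gear; the one meant has the colours described above.

How it is judged:
By the outcome, as a careful person would: the job done as asked, in the order asked, and still so for the second after the job is handed in, with the robot touching nothing.
It also fails if it takes over 72 s, if anything falls off the work surface, if the arm or the gripper's body presses on something with over 40 N, if the wrist force passes 120 N, or if a joint passes its speed limit or range.

ROBOT

A 6-joint arm with a two-finger parallel gripper is mounted at the origin on a cart in front of the work surface, level with it; the furniture and walls round the work are solid. World frame = base frame: x ahead of the robot, y to its left, z up, the work surface at z = 0. Lengths are in mm, angles in rad, forces in N, time in s.
With the tool pointing down it reaches from about 375 to 750 mm from the base axis. Payload 9 kg.
Tool frame: the origin (TCP) lies on the centre line of the jaws, within the pads' length; the fingertips stand 8 mm ahead of it and the grasp point (between the pads) lies 11 mm behind it; x points along the fingers, z is the direction in which the jaws open and shut, and the axes are right-handed (so a half turn about x gives the same grasp; the last joint's range is limited). The gripper opens to 85 mm and grips with 20 to 120 N. Pads are 22 mm wide; open, the fingers measure 114 mm over their backs; the gripper's body (76 mm by 85 mm) begins 54 mm behind the grasp point. The pads swing forward as they close: fully open they stand 13 mm farther back than shut.
Start: joints at [0.998, 0.104, 0.097, 1.564, 0, 1.353], TCP at [208.447, 562.659, 239.331] pointing down, gripper open.
Joint ranges: [-2.99, 2.99], [-0.84, 1.86], [-1.1, 1.16], [-1.84, 2.11], [-1.51, 1.56], [-3.14, 3.14]. Speed limits (rad/s): [2.22, 2.22, 2.57, 3.14, 3.14, 3.14].

INTERFACE

Orientations are given as a 3x3 rotation matrix whose columns are the frame's x, y, z axes.
In Python, from station import ctrl, cams, workorder gives the robot as it stands. The module is installed in compiled form; this text tells all that it offers.
- The arm moves only by the tool drive_tool, never from a script. Its argument "commands" is a list of rows, each a list of 3 entries, a list of its own where there are three numbers: the turn, a rotation vector about the tool's x, y, z in rad, then the shift along the tool's x, y, z in mm, then the opening, from 0 (shut) to 1 (fully open). A call has 1 to 20 rows; each row is the pose to reach, as a shift and turn from the pose commanded when the call began, along the tool's axes at that moment; what a row does not reach only later rows make up. A row lasts 1/12 s, in which the tool goes at most 41.7 mm and 7.16 degrees, less where a joint would pass 70% of its speed; a pose out of reach is approached as far as the arm can. A call with a gripper value outside its range is refused whole. The fingers move at their own pace and stop on an object; "force" is the grip in N (left out, the last holds). Time passes only in rows, so rows that repeat a pose let the fingers close. It gives the time, the measured TCP pose, the force and the opening at its end, in the units of the state.
- ctrl.read_state(): the state, without advancing time (a new reading comes with each control period).
- cams.read_camera(name): name is "scene" or "top"; returns the picture (400x640x3 uint8, red, green, blue); there is no depth.
- cams.camera_params(name): a dict with "fx", "fy", "cx", "cy" (pixels), "rvec" (rotation vector, rad) and "tvec" (3), from world to camera coordinates, as OpenCV has them. Camera axes: x right, y down, z forward; pixel columns grow to the right and rows downward; lengths in mm; the calibration is good to about 2 mm. A picture is of the moment at which its call begins. camera_params takes no time and is no camera call.
- workorder.job_done(): hands the job in, once; it reports no verdict.
The state is a dict: "time_s": time; "joints": joint angles; "qd": joint speeds; "joint_torque": joint torques, N m; "ee_pos": TCP position; "eef_rot": TCP orientation; "force": force on the tool from outside, world axes, zero at the start; "moment": the same for the moment, N m; "grip_width": finger opening in mm.
Only numpy, scipy, OpenCV 4.12 (cv2) and the standard library are available. Lean on these libraries where they do the work, as an engineer would, in place of code of your own. Each camera call takes 0.05 s, during which the arm holds its last target. There are 200 camera calls.

## Working session

There is one attempt and no reset: what is moved stays moved. The work goes in short steps, Python scripts to look and compute and a tool call to move; the robot and the scene stay as the last step left them, time stands still between calls to the robot, and variables do not carry over. Pictures are saved under pics/ and viewed, about 8 in all and at most 12, crops included, and the job is handed in when it is done.

Besides the shell and the picture viewer there is one more tool, called after "Call:" as name(argument=value, ...) on one line, values as JSON. drive_tool: Moves the arm, as the interface text tells. Its arguments: {"type":"object","properties":{"commands":{"type":"array"},"force":{"type":"number"}},"required":["commands"]}

```bash
mkdir -p pics; python3 - <<'E'
from station import ctrl,cams
import cv2,numpy as np
s=ctrl.read_state();print(s)
for n in("scene","top"):
    im=cams.read_camera(n);cv2.imwrite(f"pics/{n}0.png",im[...,::-1])
    p=cams.camera_params(n);R=cv2.Rodrigues(np.array(p["rvec"]))[0];print(n,p,-R.T@np.array(p["tvec"]).ravel())
E
```

```text
{'time_s': 0.0, 'joints': array([ 9.98299430e-01,  1.04716420e-01,  9.64219789e-02,  1.56390291e+00,
       -2.40709911e-05,  1.35309072e+00]), 'qd': array([ 0.00296528, -0.00056089,  0.00020335, -0.00084917, -0.00119845,
        0.0003959 ]), 'joint_torque': array([ 3.22933010e-03, -5.56927228e+01,  5.03651369e+01,  1.67364255e-02,
       -9.51740549e-05, -6.22794701e-06]), 'ee_pos': array([208.24690703, 562.33477678, 238.4862751 ]), 'eef_rot': array([[-7.38749874e-04, -9.37718918e-01,  3.47394134e-01],
       [-1.19067601e-03,  3.47394808e-01,  9.37718204e-01],
       [-9.99999018e-01,  2.79105343e-04, -1.37315729e-03]]), 'force': array([ 0.13459725,  0.76091281, -0.11920854]), 'moment': array([-0.03790486, -0.00858292,  0.05732847]), 'grip_width': 85.30713707578717}
scene {'fx': 386.824069814171, 'fy': 386.824069814171, 'cx': 318.1732304888747, 'cy': 197.5698811806017, 'rvec': array([ 2.04096816, -0.70663969,  0.38513209]), 'tvec': array([-355.36940908,  267.62265433,  888.0374024 ])} [ -93.4504423  -698.43670435  699.98065326]
top {'fx': 409.96115641538853, 'fy': 409.96115641538853, 'cx': 319.2907608392923, 'cy': 194.53850822064524, 'rvec': array([ 2.21595045, -2.15696445,  0.07185444]), 'tvec': array([  29.89317446,  498.58543787, 1205.3010374 ])} [ 415.75640708   40.57817639 1236.01442268]
```

View pics/scene0.png

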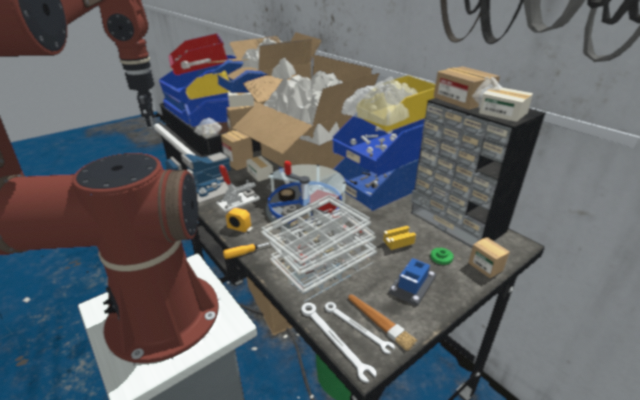

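View pics/top0.png

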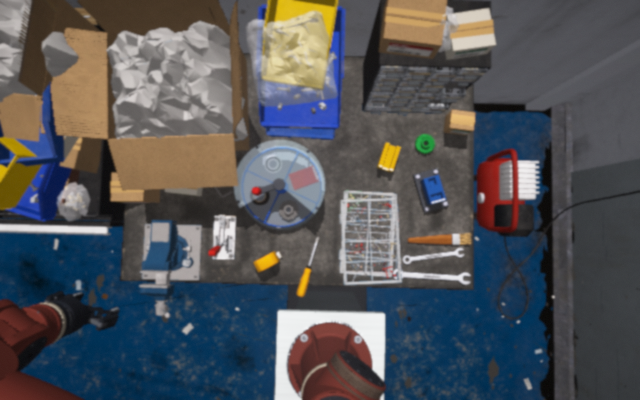

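```bash
cat > h.py <<'E'
import cv2,numpy as np
from station import ctrl,cams
def cam(n):
    p=cams.camera_params(n);R=cv2.Rodrigues(np.array(p["rvec"]))[0];t=np.array(p["tvec"]).ravel()
    return p,R,-R.T@t
def ray(n,uv,z):
    "pixels -> points on plane z"
    p,R,C=cam(n);uv=np.atleast_2d(uv).astype(float)
    d=np.c_[(uv[:,0]-p["cx"])/p["fx"],(uv[:,1]-p["cy"])/p["fy"],np.ones(len(uv))]@R
    return C+d*((z-C[2])/d[:,2])[:,None]
def proj(n,P):
    p,R,C=cam(n);q=(np.atleast_2d(P)-C)@R.T
    return np.c_[p["fx"]*q[:,0]/q[:,2]+p["cx"],p["fy"]*q[:,1]/q[:,2]+p["cy"]]
E
python3 - <<'E'
import cv2
im=cv2.imread("pics/top0.png")
a=cv2.resize(im[130:240,225:340],None,fx=5,fy=5,interpolation=cv2.INTER_CUBIC);cv2.imwrite("pics/c1.png",a)
b=cv2.resize(im[130:220,370:460],None,fx=6,fy=6,interpolation=cv2.INTER_CUBIC);cv2.imwrite("pics/c2.png",b)
E
```

```text
(no output)
```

View pics/c1.png

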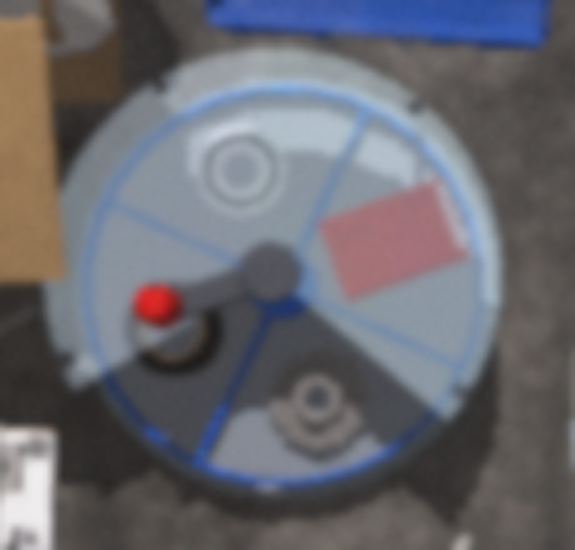

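View pics/c2.png

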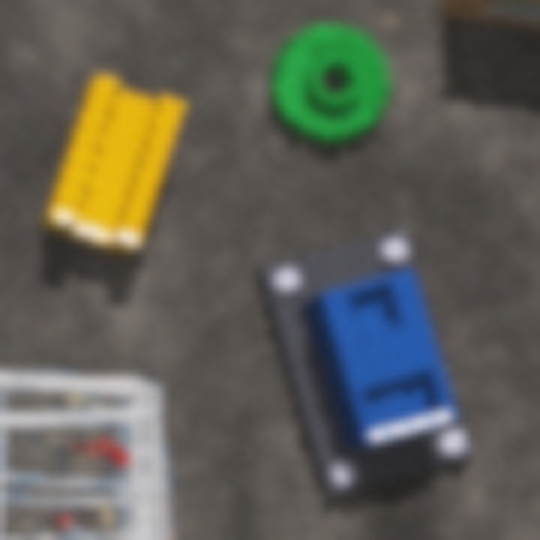

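```bash
python3 - <<'E'
from h import *
f1=lambda a:np.array(a)/5+[225-.4,130-.4]
f2=lambda a:np.array(a)/6+[370-.4,130-.4]
hub=ray("top",f1([270,272]),108)[0];kn=ray("top",f1([158,303]),151)[0]
print("hub",hub,"knob",kn,np.hypot(*(kn-hub)[:2]))
# outer housing circle of cover z=92; tray rim z34 ellipse
R=ray("top",f1([[320,220],[436,180],[468,258],[350,300]]),68);print("riser",R.mean(0),R)
for l,p in (("L",[75,385]),("R",[440,415])):
    q=ray("top",f1(p),92)[0];d=(q-hub)[:2];print(l,q,np.degrees(np.arctan2(d[1],d[0])),np.hypot(*d))
d=(kn-hub)[:2];print("knob ang",np.degrees(np.arctan2(d[1],d[0])))
d=(R.mean(0)-hub)[:2];print("riser ang",np.degrees(np.arctan2(d[1],d[0])),np.hypot(*d))
def box(c,n):
    c=c[:,:2];m=c.mean(0);x=((c[2]+c[3])-(c[0]+c[1]))/2;y=((c[1]+c[2])-(c[0]+c[3]))/2
    print(n,m,"L",np.hypot(*x),"W",np.hypot(*y),"ang",np.degrees(np.arctan2(x[1],x[0])))
box(ray("top",f2([[100,73],[188,100],[140,245],[48,222]]),40),"cap")
box(ray("top",f2([[315,295],[410,268],[458,412],[365,443]]),50),"base")
box(ray("top",f2([[287,278],[397,248],[455,441],[342,474]]),14),"foot bolts")
box(ray("top",f2([[262,270],[400,235],[468,460],[330,500]]),12),"foot ")
# blobs from colour masks
for z,lo,hi,n in((40,(18,150,120),(32,255,255),"yel"),(50,(100,140,60),(125,255,255),"blue")):
    h=cv2.cvtColor(cv2.imread("pics/top0.png"),cv2.COLOR_BGR2HSV);m=cv2.inRange(h,lo,hi);m[:140]=0;m[:,:370]=0
    k=np.argwhere(m)[:,::-1];(c,s,a)=cv2.minAreaRect(k.astype(np.float32));print(n,len(k),c,s,a,ray("top",c,z))
E
```

```text
hub [517.60974073 156.28375893 108.        ] knob [495.60915005 210.7626241  151.        ] 58.75349130111514
riser [541.8422545   90.29878228  68.        ] [[551.89665664 132.74797444  68.        ]
 [576.76200672  66.94484911  68.        ]
 [532.31587871  47.36774817  68.        ]
 [506.39447592 114.13455741  68.        ]]
L [452.81442455 264.63037533  92.        ] 120.88099716913908 126.24350393248201
R [441.58111511  60.44944483  92.        ] -128.42616557647057 122.32974974638542
knob ang 111.99068731708657
riser ang -69.8345993131172 70.29389637183917
cap [ 614.49018291 -159.98890518] L 76.9932817074182 W 45.691739792562984 ang 162.32411107987917
base [ 521.44267008 -289.3167441 ] L 74.28848141810657 W 47.83819421238526 ang -160.93001842182701
foot bolts [ 521.60777743 -291.00120845] L 100.72197045403482 W 58.01162322684962 ang -163.2759557602801
foot  [ 518.75567892 -288.94129708] L 118.22473074515214 W 71.69235192366574 ang -162.81881027236122
yel 400 (389.20001220703125, 155.40000915527344) (17.0762996673584, 24.033313751220703) 18.434947967529297 [[ 616.96778014 -159.24692334   40.        ]]
blue 20772 (458.6231384277344, 269.79217529296875) (259.385986328125, 177.71878051757812) 89.66097259521484 [[ 290.20520381 -361.44474209   50.        ]]
```

```bash
cat >> h.py <<'E'
def tri(a,b):
    "two-view point: a pixel in top, b in scene"
    P=[]
    for n in("top","scene"):
        p,R,C=cam(n);K=np.array([[p["fx"],0,p["cx"]],[0,p["fy"],p["cy"]],[0,0,1]]);P.append(K@np.c_[R,-R@C])
    X=cv2.triangulatePoints(P[0],P[1],np.array(a,float).reshape(2,1),np.array(b,float).reshape(2,1)).ravel();return X[:3]/X[3]
def delta(*targets):
    s=ctrl.read_state();R=s["eef_rot"]
    print("at",s["ee_pos"].round(1),"jaw",np.degrees(np.arctan2(R[1,2],R[0,2])).round(1),"w",round(s["grip_width"],1),"F",s["force"].round(1))
    for t in targets:print(t,"->",(R.T@(np.array(t)-s["ee_pos"])).round(1))
E
python3 - <<'E'
from h import *
print("flap",tri([237,188],[283,165]))
print("organiser right top corners z150",ray("top",[[397,192],[400,285],[343,192],[341,285]],150)[:,:2].round())
print("cardboard px at z 50/150/250", [ray("top",[237,188],z)[0].round() for z in(50,150,250)])
print("bluebin", [ray("top",[300,138],z)[0].round() for z in(0,50,150)])
im=cv2.imread("pics/scene0.png");cv2.imwrite("pics/c3.png",cv2.resize(im[100:310,190:450],None,fx=3,fy=2.85,interpolation=cv2.INTER_CUBIC))
h=cv2.cvtColor(cv2.imread("pics/top0.png"),cv2.COLOR_BGR2HSV)
m=cv2.inRange(h,(0,200,150),(8,255,255))|cv2.inRange(h,(172,200,150),(180,255,255));k=np.argwhere(m[180:202,245:268])[:,::-1]+[245,180];print(len(k),k.mean(0),ray("top",k.mean(0),140))
k=[495,211,245];delta([495,211,239],[495,211,122])
E
```

```text
flap [507.51917783 267.31790351 111.28482314]
organiser right top corners z150 [[ 501. -163.]
 [ 257. -174.]
 [ 497.  -20.]
 [ 253.  -20.]]
cardboard px at z 50/150/250 [array([508., 283.,  50.]), array([500., 262., 150.]), array([492., 242., 250.])]
bluebin [array([670., 107.,   0.]), array([660., 104.,  50.]), array([639.,  99., 150.])]
21 [255.61904762 190.42857143] [[495.76238446 214.02239528 140.        ]]
at [208.3 562.4 238.6] jaw 69.7 w 85.5 F [ 0.4 -0.3  0. ]
[495, 211, 239] -> [-2.000e-01 -3.909e+02 -2.299e+02]
[495, 211, 122] -> [ 116.8 -391.  -229.8]
```

View pics/c3.png

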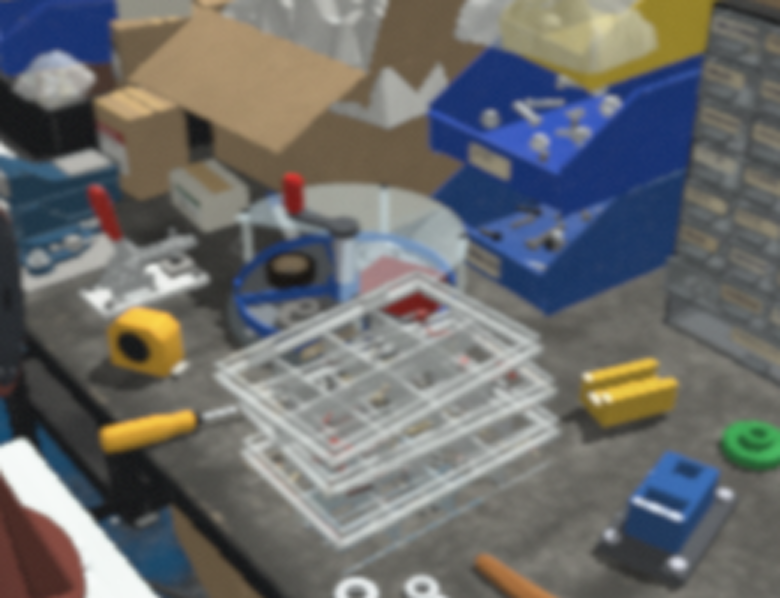

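```bash
python3 - <<'E'
from h import *
print(tri([237.5,186],[284.3,153.3]),tri([234,134],[311.7,126.3]),tri([111,188],[233.5,128]))
print("knob top",tri([255.8,190.4],[190+293/3,100+182/2.85]))
th=np.radians(0);
for a in(0,):
    s=ctrl.read_state();R=s["eef_rot"];print(np.degrees(np.arctan2(R[1,2],R[0,2])))
E
```

```text
[508.97122929 257.03283497 157.14321665] [630.82594039 261.68736387 216.95202174] [499.80041956 599.61922258 137.34917099]
knob top [496.43606051 212.93455605 141.08167937]
69.67168658451645
```

Call:
drive_tool(commands=[[[1.05,0,0],[0,-392,-229.5],0.7],[[1.05,0,0],[0,-392,-229.5],0.7],[[1.05,0,0],[0,-392,-229.5],0.7],[[1.05,0,0],[0,-392,-229.5],0.7],[[1.05,0,0],[0,-392,-229.5],0.7],[[1.05,0,0],[0,-392,-229.5],0.7],[[1.05,0,0],[0,-392,-229.5],0.7],[[1.05,0,0],[0,-392,-229.5],0.7],[[1.05,0,0],[0,-392,-229.5],0.7],[[1.05,0,0],[0,-392,-229.5],0.7],[[1.05,0,0],[0,-392,-229.5],0.7],[[1.05,0,0],[0,-392,-229.5],0.7],[[1.05,0,0],[0,-392,-229.5],0.7],[[1.05,0,0],[0,-392,-229.5],0.7]], force=30)

```text
time_s: 1.27
ee_pos: [496.0, 211.2, 239.0]
eef_rot: [[-0.001, -0.165, 0.986], [0.0, 0.986, 0.165], [-1.0, 0.0, -0.001]]
force: [-0.6, -0.5, 0.5]
grip_width: 59.8
```

```bash
python3 - <<'E'
from h import *
delta([496,211,123])
E
```

```text
at [496.  211.2 239. ] jaw 9.5 w 59.8 F [-0.6 -0.5  0.5]
[496, 211, 123] -> [ 1.16e+02 -3.00e-01  1.00e-01]
```

Call:
drive_tool(commands=[[[0,0,0],[40,0,0],0.7],[[0,0,0],[80,0,0],0.7],[[0,0,0],[105,0,0],0.7],[[0,0,0],[116,0,0],0.7],[[0,0,0],[116,0,0],0.7],[[0,0,0],[116,0,0],0.15],[[0,0,0],[116,0,0],0.15],[[0,0,0],[116,0,0],0.15],[[0,0,0],[116,0,0],0.15],[[0,0,0],[116,0,0],0.15],[[0,0,0],[116,0,0],0.15],[[0,0,0],[116,0,0],0.15],[[0,0,0],[116,0,0],0.15]], force=30)

```text
time_s: 2.35
ee_pos: [497.7, 211.9, 125.8]
eef_rot: [[0.004, -0.165, 0.986], [0.002, 0.986, 0.165], [-1.0, 0.001, 0.004]]
force: [-0.7, 2.5, 6.3]
grip_width: 22.0
```

```bash
python3 - <<'E'
from h import *
R=ctrl.read_state()["eef_rot"];C=np.array([517.5,155]);k=lambda a:C+62*np.array([np.cos(np.radians(a)),np.sin(np.radians(a))])
out=[]
for a in list(np.linspace(109,239,13)[1:]):
    d=R.T@np.r_[k(a)-k(109),0];out.append([round(d[1]),round(d[2])])
print(out)
out=[]
for a in list(np.linspace(239,356,12)[1:]):
    d=R.T@np.r_[k(a)-k(239),0];out.append([round(d[1]),round(d[2])])
print(out)
E
```

```text
[[-3, -11], [-8, -22], [-15, -31], [-24, -39], [-34, -45], [-45, -50], [-56, -52], [-68, -51], [-79, -49], [-90, -45], [-100, -38], [-108, -30]]
[[-7, 9], [-11, 20], [-14, 31], [-15, 42], [-13, 54], [-10, 65], [-4, 75], [3, 84], [12, 91], [22, 97], [33, 101]]
```

Call:
drive_tool(commands=[[[0,0,0],[0,-3,-11],0.15],[[0,0,0],[0,-8,-22],0.15],[[0,0,0],[0,-15,-31],0.15],[[0,0,0],[0,-24,-39],0.15],[[0,0,0],[0,-34,-45],0.15],[[0,0,0],[0,-45,-50],0.15],[[0,0,0],[0,-56,-52],0.15],[[0,0,0],[0,-68,-51],0.15],[[0,0,0],[0,-79,-49],0.15],[[0,0,0],[0,-90,-45],0.15],[[0,0,0],[0,-100,-38],0.15],[[0,0,0],[0,-108,-30],0.15],[[0,0,0],[0,-108,-30],0.15]])

```text
time_s: 3.43
ee_pos: [488.5, 99.3, 125.8]
eef_rot: [[0.008, -0.164, 0.986], [0.002, 0.986, 0.164], [-1.0, 0.001, 0.008]]
force: [4.9, 7.2, 7.7]
grip_width: 22.0
```

Call:
drive_tool(commands=[[[0,0,0],[0,-7,9],0.15],[[0,0,0],[0,-11,20],0.15],[[0,0,0],[0,-14,31],0.15],[[0,0,0],[0,-15,42],0.15],[[0,0,0],[0,-13,54],0.15],[[0,0,0],[0,-10,65],0.15],[[0,0,0],[0,-4,75],0.15],[[0,0,0],[0,3,84],0.15],[[0,0,0],[0,12,91],0.15],[[0,0,0],[0,22,97],0.15],[[0,0,0],[0,33,101],0.15],[[0,0,0],[0,33,101],0.15],[[0,0,0],[0,33,101],0.15]])

```text
time_s: 4.52
ee_pos: [580.8, 149.7, 125.9]
eef_rot: [[0.005, -0.166, 0.986], [0.001, 0.986, 0.166], [-1.0, -0.0, 0.005]]
force: [2.1, -0.3, 6.8]
grip_width: 21.8
```

```bash
python3 - <<'E'
from h import *
delta([579,151,125])
im=cams.read_camera("top");cv2.imwrite("pics/top1.png",im[...,::-1])
cv2.imwrite("pics/c4.png",cv2.resize(im[120:240,215:345,::-1],None,fx=5,fy=5,interpolation=cv2.INTER_CUBIC))
E
```

```text
at [580.8 149.7 125.9] jaw 9.6 w 21.8 F [ 2.1 -0.3  6.8]
[579, 151, 125] -> [ 0.9  1.6 -1.5]
```

View pics/c4.png

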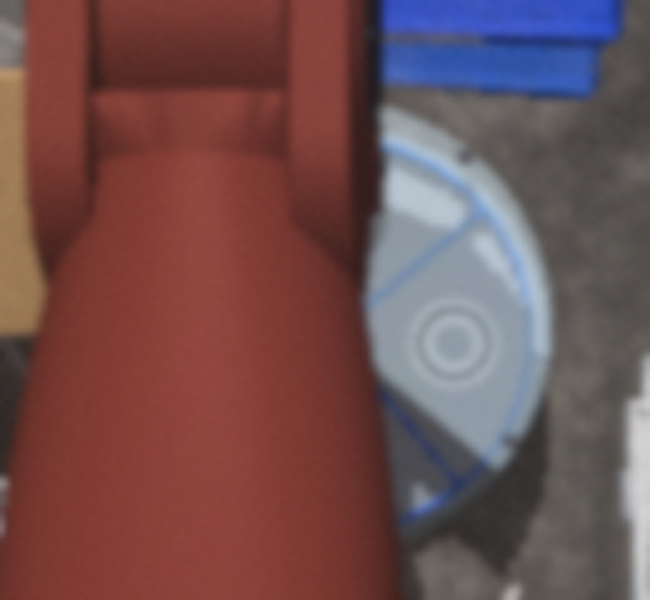

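Call:
drive_tool(commands=[[[0,0,0],[0,0,0],0.4],[[0,0,0],[0,0,0],0.4],[[0,0,0],[0,0,0],0.4],[[0,0,0],[-10,0,0],0.4],[[0,0,0],[-40,0,0],0.4],[[0,0,0],[-75,0,0],0.4],[[0,0,0],[-115,0,0],0.4],[[-0.12,0,0],[-125,-20,-20],0.5],[[-1.33,0,0],[-135,-151,-127],0.8],[[-1.33,0,0],[-135,-151,-127],0.8],[[-1.33,0,0],[-135,-151,-127],0.8],[[-1.33,0,0],[-135,-151,-127],0.8],[[-1.33,0,0],[-135,-151,-127],0.8],[[-1.33,0,0],[-135,-151,-127],0.8],[[-1.33,0,0],[-135,-151,-127],0.8],[[-1.33,0,0],[-135,-151,-127],0.8],[[-1.33,0,0],[-135,-151,-127],0.8],[[-1.33,0,0],[-135,-151,-127],0.8],[[-1.33,0,0],[-135,-151,-127],0.8],[[-1.33,0,0],[-135,-151,-127],0.8]])

```text
time_s: 6.23
ee_pos: [478.3, -20.9, 258.8]
eef_rot: [[0.0, -0.997, 0.078], [-0.0, 0.078, 0.997], [-1.0, -0.0, -0.0]]
force: [-0.4, -0.4, -0.2]
grip_width: 68.0
```

```bash
python3 - <<'E'
from h import *
delta([447,160,240])
im=cams.read_camera("top");cv2.imwrite("pics/top2.png",im[...,::-1])
cv2.imwrite("pics/c5.png",cv2.resize(im[130:230,225:345,::-1],None,fx=6,fy=6,interpolation=cv2.INTER_CUBIC))
E
```

```text
at [478.3 -20.9 258.8] jaw 85.5 w 68.0 F [-0.4 -0.4 -0.2]
[447, 160, 240] -> [ 18.8  45.5 177.9]
```

View pics/c5.png

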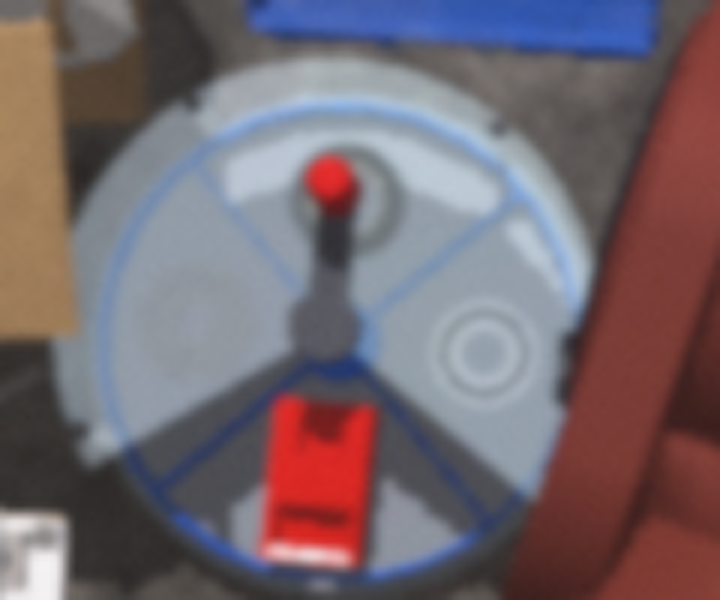

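```bash
python3 - <<'E'
from h import *
f=lambda a:np.array(a)/6+[225-.4,130-.4]
c=ray("top",f([[276,399],[373,402],[357,568],[262,560]]),68)[:,:2];m=c.mean(0)
x=((c[2]+c[3])-(c[0]+c[1]))/2;y=((c[1]+c[2])-(c[0]+c[3]))/2
print(m,np.hypot(*x),np.hypot(*y),np.degrees(np.arctan2(x[1],x[0])))
p=ray("top",f([322,325]),108)[0];d=m-p[:2];print("hub",p,np.degrees(np.arctan2(d[1],d[0])),np.hypot(*d))
h=ray("top",f([332,180]),151)[0];d=h[:2]-m;print("knob",h,"axis from knob->riser",np.degrees(np.arctan2(-d[1],-d[0])))
delta([*m,150],[*m,44])
E
```

```text
[446.97602011 161.20711952] 77.87795521857447 45.67070259249326 176.69084963698657
hub [518.23177504 157.22613927 108.        ] 176.80227243103155 71.36687476753092
knob [579.14546722 150.51531457 151.        ] axis from knob->riser 175.3751470531842
at [478.4 -20.9 258.7] jaw 85.5 w 68.2 F [ 0.7 -0.4 -0.3]
[np.float64(446.97602011283936), np.float64(161.20711952140763), 150] -> [108.7  45.8 179.1]
[np.float64(446.97602011283936), np.float64(161.20711952140763), 44] -> [214.7  45.8 179.1]
```

Call:
drive_tool(commands=[[[-0.015,0,0],[20,10,40],0.85],[[-0.015,0,0],[50,46,179],0.85],[[-0.015,0,0],[50,46,179],0.85],[[-0.015,0,0],[50,46,179],0.85],[[-0.015,0,0],[50,46,179],0.85],[[-0.015,0,0],[60,46,179],0.85],[[-0.015,0,0],[100,46,179],0.85],[[-0.015,0,0],[140,46,179],0.85],[[-0.015,0,0],[175,46,179],0.85],[[-0.015,0,0],[200,46,179],0.85],[[-0.015,0,0],[212,46,179],0.85],[[-0.015,0,0],[214,46,179],0.85],[[-0.015,0,0],[214,46,179],0.85],[[-0.015,0,0],[214,46,179],0.4],[[-0.015,0,0],[214,46,179],0.4],[[-0.015,0,0],[214,46,179],0.4],[[-0.015,0,0],[214,46,179],0.4],[[-0.015,0,0],[214,46,179],0.4],[[-0.015,0,0],[214,46,179],0.4],[[-0.015,0,0],[214,46,179],0.4]], force=60)

```text
time_s: 7.95
ee_pos: [447.5, 161.3, 46.6]
eef_rot: [[0.003, -0.998, 0.06], [0.0, 0.06, 0.998], [-1.0, -0.003, 0.001]]
force: [-1.1, 1.4, 6.5]
grip_width: 45.2
```

Call:
drive_tool(commands=[[[0,0,0],[-8,0,0],0.4],[[0,0,0],[-30,0,0],0.4],[[0,0,0],[-65,0,0],0.4],[[0,0,0],[-100,0,0],0.4],[[0,0,0],[-140,0,0],0.4],[[0,0,0],[-175,0,0],0.4],[[0,0,0],[-200,0,0],0.4],[[0,0,0],[-205,0,0],0.4],[[0,0,0],[-205,0,0],0.4]])

```text
time_s: 8.7
ee_pos: [446.8, 161.1, 251.4]
eef_rot: [[0.004, -0.998, 0.06], [0.0, 0.06, 0.998], [-1.0, -0.004, 0.0]]
force: [-0.7, -1.4, -4.1]
grip_width: 45.1
```

```bash
python3 - <<'E'
from h import *
f=lambda a:np.array(a)/[3,2.85]+[190-.35,100-.35]
def box(c,n):
    c=c[:,:2];m=c.mean(0);x=((c[2]+c[3])-(c[0]+c[1]))/2;y=((c[1]+c[2])-(c[0]+c[3]))/2
    print(n,m.round(1),"L",np.hypot(*x).round(1),"W",np.hypot(*y).round(1),"ang",np.degrees(np.arctan2(x[1],x[0])).round(1))
box(ray("scene",f([[666,455],[719,467],[682,521],[629,500]]),50),"base scene")
b=ray("scene",f([[610,536],[678,563],[725,494]]),14);print("bolts",((b[0]+b[2])/2).round(1),b.round(1))
# refine the top view: blue blob around base, top face by brightness
im=cv2.imread("pics/top2.png");h=cv2.cvtColor(im,cv2.COLOR_BGR2HSV)
cv2.imwrite("pics/c6.png",cv2.resize(im[160:220,405:465],None,fx=9,fy=9,interpolation=cv2.INTER_CUBIC))
s=ctrl.read_state();print(s["ee_pos"],s["force"],s["grip_width"])
E
```

```text
base scene [ 519.6 -291.5] L 74.0 W 43.6 ang -163.3
bolts [ 521.  -290.5   14. ] [[ 463.9 -277.9   14. ]
 [ 483.1 -331.9   14. ]
 [ 578.1 -303.    14. ]]
[446.82075572 161.11305948 251.36070412] [-0.70084718 -1.42850621 -4.12584106] 45.12862575122233
```

View pics/c6.png

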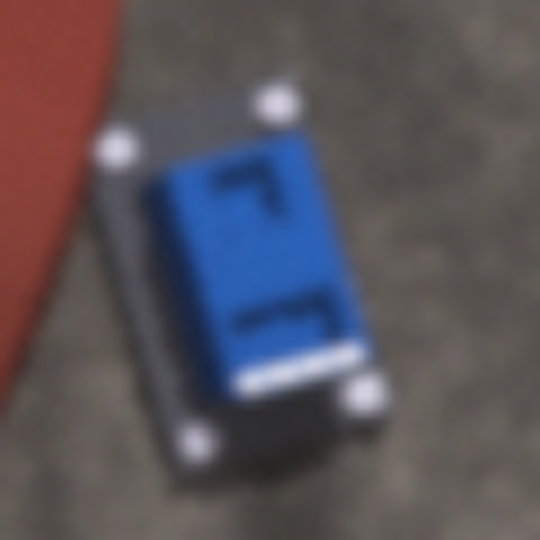

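```bash
python3 - <<'E'
from h import *
f=lambda a:np.array(a)/9+[405-.45,160-.45]
def box(c,n):
    c=c[:,:2];m=c.mean(0);x=((c[2]+c[3])-(c[0]+c[1]))/2;y=((c[1]+c[2])-(c[0]+c[3]))/2
    print(n,m.round(1),"L",np.hypot(*x).round(1),"W",np.hypot(*y).round(1),"ang",np.degrees(np.arctan2(x[1],x[0])).round(1))
box(ray("top",f([[118,149],[278,104],[363,396],[197,444]]),15),"bolts")
box(ray("top",f([[172,173],[307,137],[370,355],[232,395]]),50),"top")
delta([521,-290.3,250],[521,-290.3,110])
E
```

```text
bolts [ 520.7 -290.1] L 101.0 W 56.5 ang -163.9
top [ 520.6 -290.7] L 73.5 W 45.9 ang -163.9
at [446.8 161.1 251.4] jaw 86.6 w 45.1 F [-0.7 -1.4 -4.1]
[521, -290.3, 250] -> [   1.5 -101.1 -446.2]
[521, -290.3, 110] -> [ 141.5 -100.6 -446.2]
```

Call:
drive_tool(commands=[[[0,0,0],[0,-4,-18],0.4],[[-0.05,0,0],[0,-12,-54],0.4],[[-0.35,0,0],[0,-101,-446],0.4],[[-0.35,0,0],[0,-101,-446],0.4],[[-0.35,0,0],[0,-101,-446],0.4],[[-0.35,0,0],[0,-101,-446],0.4],[[-0.35,0,0],[0,-101,-446],0.4],[[-0.35,0,0],[0,-101,-446],0.4],[[-0.35,0,0],[0,-101,-446],0.4],[[-0.35,0,0],[0,-101,-446],0.4],[[-0.35,0,0],[0,-101,-446],0.4],[[-0.35,0,0],[0,-101,-446],0.4],[[-0.35,0,0],[0,-101,-446],0.4],[[-0.35,0,0],[0,-101,-446],0.4],[[-0.35,0,0],[40,-101,-446],0.4],[[-0.35,0,0],[80,-101,-446],0.4],[[-0.35,0,0],[120,-101,-446],0.4],[[-0.35,0,0],[141,-101,-446],0.4],[[-0.35,0,0],[141,-101,-446],0.4],[[-0.35,0,0],[141,-101,-446],0.4]])

```text
time_s: 10.37
ee_pos: [519.0, -288.2, 106.8]
eef_rot: [[-0.003, -0.958, -0.287], [0.003, -0.287, 0.958], [-1.0, 0.002, 0.003]]
force: [0.8, -0.3, -3.6]
grip_width: 45.0
```

```bash
python3 - <<'E'
from h import *
delta([520.8,-290.3,90])
im=cams.read_camera("scene");cv2.imwrite("pics/s3.png",im[...,::-1])
t=cams.read_camera("top");cv2.imwrite("pics/t3.png",t[...,::-1])
a=cv2.resize(im[215:315,360:470,::-1],(600,545),interpolation=cv2.INTER_CUBIC);b=cv2.resize(t[140:220,390:470,::-1],(200,200))
a[:200,400:]=b
cv2.imwrite("pics/c7.png",a)
E
```

```text
at [ 519.  -288.2  106.8] jaw 106.7 w 45.0 F [ 0.8 -0.3 -3.6]
[520.8, -290.3, 90] -> [16.8 -1.1 -2.6]
```

View pics/c7.png

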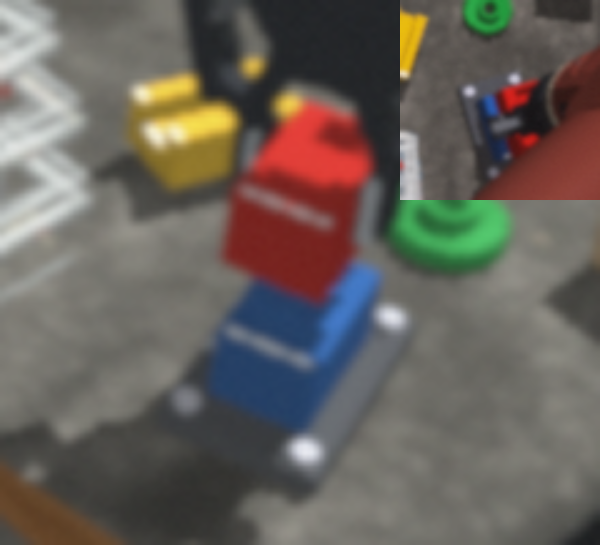

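```bash
python3 - <<'E'
from h import *
f=lambda a:np.array(a)/5.4545+[360-.4,215-.4]
r=ray("scene",f([[242,186],[336,228]]),128.2);r2=ray("scene",f([[226,262],[318,303]]),88.2);b=ray("scene",f([[226,322],[313,366]]),50)
for n,q in(("riser top",r),("riser bot",r2),("base",b)):
    d=q[1]-q[0];print(n,q.mean(0).round(1),np.hypot(*d[:2]).round(1),np.degrees(np.arctan2(d[1],d[0])).round(1))
s=ctrl.read_state();c=s["ee_pos"];x=s["eef_rot"][:,1];print("expected riser end",(c+38.5*x).round(1))
E
```

```text
riser top [ 486.5 -300.7  128.2] 42.7 -76.7
riser bot [ 483.5 -300.6   88.2] 42.3 -75.0
base [ 488.6 -300.9   50. ] 42.1 -77.9
expected riser end [ 484.  -301.3  110.3]
```

Call:
drive_tool(commands=[[[0,0,0],[12,-1.4,-2.2],0.4],[[0,0,0],[22,-1.4,-2.2],0.4],[[0,0,0],[27,-1.4,-2.2],0.4],[[0,0,0],[30,-1.4,-2.2],0.4],[[0,0,0],[32,-1.4,-2.2],0.4],[[0,0,0],[34,-1.4,-2.2],0.4],[[0,0,0],[36,-1.4,-2.2],0.4],[[0,0,0],[36,-1.4,-2.2],0.4]])

```text
time_s: 11.13
ee_pos: [522.0, -291.7, 72.0]
eef_rot: [[-0.0, -0.958, -0.286], [0.0, -0.286, 0.958], [-1.0, 0.0, 0.0]]
force: [-0.1, 0.7, -3.9]
grip_width: 45.0
```

Call:
drive_tool(commands=[[[0,0,0],[2,0,0],0.4],[[0,0,0],[3.5,0,0],0.4],[[0,0,0],[5,0,0],0.4],[[0,0,0],[5,0,0],0.4]])

```text
time_s: 11.47
ee_pos: [522.1, -291.8, 68.7]
eef_rot: [[0.0, -0.958, -0.286], [-0.0, -0.286, 0.958], [-1.0, -0.0, -0.0]]
force: [-6.5, 5.9, 9.8]
grip_width: 45.0
```

Call:
drive_tool(commands=[[[0,0,0],[3,0,0],0.6],[[0,0,0],[3,0,0],0.75],[[0,0,0],[3,0,0],0.75],[[0,0,0],[3,0,0],0.75],[[0,0,0],[-5,0,0],0.75],[[0,0,0],[-25,0,0],0.75],[[0,0,0],[-60,0,0],0.75],[[0,0,0],[-95,0,0],0.75],[[0,0,0],[-125,0,0],0.75],[[0,0,0],[-130,0,0],0.75]])

```text
time_s: 12.3
ee_pos: [523.9, -293.5, 204.5]
eef_rot: [[0.007, -0.958, -0.286], [-0.006, -0.286, 0.958], [-1.0, -0.005, -0.007]]
force: [0.2, -0.4, 0.3]
grip_width: 64.0
```

```bash
python3 - <<'E'
from h import *
delta([614.8,-160,150],[614.8,-160,18])
im=cams.read_camera("scene");cv2.imwrite("pics/s4.png",im[...,::-1])
cv2.imwrite("pics/c8.png",cv2.resize(im[215:315,360:470,::-1],(600,545),interpolation=cv2.INTER_CUBIC))
E
```

```text
at [ 523.9 -293.5  204.5] jaw 106.6 w 64.0 F [ 0.2 -0.4  0.3]
[614.8, -160, 150] -> [  54.3 -125.1  102.3]
[614.8, -160, 18] -> [ 186.3 -124.5  103.3]
```

View pics/c8.png

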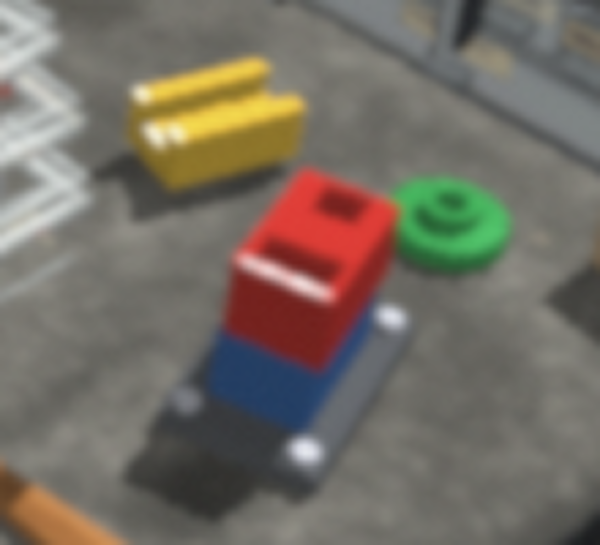

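```bash
python3 - <<'E'
from h import *
f=lambda a:np.array(a)/5.4545+[360-.4,215-.4]
c=ray("scene",f([[265,58],[305,100],[165,144],[133,90]]),40)[:,:2]
x=((c[2]+c[3])-(c[0]+c[1]))/2;y=((c[1]+c[2])-(c[0]+c[3]))/2
print(c.round(1),c.mean(0),np.hypot(*x),np.hypot(*y),np.degrees(np.arctan2(x[1],x[0])))
t=cv2.imread("pics/t3.png");h=cv2.cvtColor(t,cv2.COLOR_BGR2HSV)
m=cv2.inRange(h,(15,110,90),(35,255,255))|cv2.inRange(h,(0,0,190),(180,80,255));m[:,:370]=0;m[:,410:]=0;m[:138]=0;m[:,:][176:]=0
cs,_=cv2.findContours(m,0,1);k=max(cs,key=cv2.contourArea);r=cv2.minAreaRect(k);print(r,ray("top",r[0],40),ray("top",cv2.boxPoints(r),40)[:,:2].round(1))
E
```

```text
[[ 659.2 -153.1]
 [ 647.4 -189.7]
 [ 565.  -170.1]
 [ 584.7 -129.5]] [ 614.07956321 -160.59386006] 81.3820762369611 41.6952176789937 164.56878742840325
((388.5550842285156, 156.8165283203125), (18.00713348388672, 28.064313888549805), 16.699243545532227) [[ 612.71333819 -157.41586732   40.        ]] [[ 579.6 -120.8]
 [ 660.  -143.1]
 [ 646.  -194.2]
 [ 565.7 -171.6]]
```

Call:
drive_tool(commands=[[[0.1,0,0],[0,-25,20],0.8],[[0.58,0,0],[20,-124,103],0.8],[[0.58,0,0],[20,-124,103],0.8],[[0.58,0,0],[20,-124,103],0.8],[[0.58,0,0],[20,-124,103],0.8],[[0.58,0,0],[20,-124,103],0.8],[[0.58,0,0],[60,-124,103],0.8],[[0.58,0,0],[100,-124,103],0.8],[[0.58,0,0],[130,-124,103],0.8],[[0.58,0,0],[130,-124,103],0.8]])

```text
time_s: 13.18
ee_pos: [606.6, -156.3, 59.4]
eef_rot: [[-0.01, -0.959, 0.284], [0.005, 0.284, 0.959], [-1.0, 0.011, 0.002]]
force: [-1.9, 0.3, -1.0]
grip_width: 68.1
```

```bash
python3 - <<'E'
from h import *
delta([614.1,-160,16]);print(ctrl.read_state()["eef_rot"].round(3))
E
```

```text
at [ 606.6 -156.3   59.4] jaw 73.5 w 68.1 F [-1.9  0.3 -1. ]
[614.1, -160, 16] -> [43.3 -8.7 -1.5]
[[-0.01  -0.959  0.284]
 [ 0.005  0.284  0.959]
 [-1.     0.011  0.002]]
```

Call:
drive_tool(commands=[[[0,0,0],[-2,-7,-1],0.8],[[0,0,0],[-2,-7,-1],0.8],[[0,0,0],[-2,-7,-1],0.8]])

```text
time_s: 13.43
ee_pos: [618.6, -161.7, 71.3]
eef_rot: [[0.002, -0.958, 0.285], [-0.001, 0.285, 0.958], [-1.0, -0.002, -0.0]]
force: [0.2, -0.8, -0.2]
grip_width: 68.4
```

```bash
python3 - <<'E'
from h import *
delta([614.1,-160,16]);print(ctrl.read_state()["eef_rot"].round(3))
E
```

```text
at [ 618.6 -161.7   71.3] jaw 73.4 w 68.4 F [ 0.2 -0.8 -0.2]
[614.1, -160, 16] -> [55.2  4.9  0.4]
[[ 0.002 -0.958  0.285]
 [-0.001  0.285  0.958]
 [-1.    -0.002 -0.   ]]
```

Call:
drive_tool(commands=[[[0,0,0],[20,5,0.4],0.8],[[0,0,0],[40,5,0.4],0.8],[[0,0,0],[52,5,0.4],0.8],[[0,0,0],[55,5,0.4],0.8],[[0,0,0],[55,5,0.4],0.8],[[0,0,0],[55,5,0.4],0.8],[[0,0,0],[55,5,0.4],0.4],[[0,0,0],[55,5,0.4],0.4],[[0,0,0],[55,5,0.4],0.4],[[0,0,0],[55,5,0.4],0.4],[[0,0,0],[55,5,0.4],0.4],[[0,0,0],[55,5,0.4],0.4],[[0,0,0],[55,5,0.4],0.4],[[0,0,0],[55,5,0.4],0.4]], force=60)

```text
time_s: 14.6
ee_pos: [614.2, -159.3, 15.9]
eef_rot: [[0.002, -0.958, 0.286], [-0.001, 0.286, 0.958], [-1.0, -0.002, -0.0]]
force: [-0.2, -0.0, 6.4]
grip_width: 44.9
```

Call:
drive_tool(commands=[[[0,0,0],[-8,0,0],0.4],[[0,0,0],[-30,0,0],0.4],[[0,0,0],[-65,0,0],0.4],[[0,0,0],[-100,0,0],0.4],[[0,0,0],[-130,0,0],0.4],[[0,0,0],[-145,0,0],0.4],[[0,0,0],[-145,0,0],0.4],[[0,0,0],[-145,0,0],0.4]])

```text
time_s: 15.27
ee_pos: [613.4, -159.0, 159.7]
eef_rot: [[0.001, -0.958, 0.286], [-0.0, 0.286, 0.958], [-1.0, -0.001, -0.0]]
force: [-0.4, -0.9, -2.1]
grip_width: 45.3
```

```bash
python3 - <<'E'
from h import *
delta([521.6,-291.9,150])
E
```

```text
at [ 613.4 -159.   159.7] jaw 73.4 w 45.3 F [-0.4 -0.9 -2.1]
[521.6, -291.9, 150] -> [   9.7   50.1 -153.6]
```

Call:
drive_tool(commands=[[[-0.1,0,0],[0,8,-22],0.4],[[-0.2,0,0],[0,18,-54],0.4],[[-0.3,0,0],[0,28,-86],0.4],[[-0.4,0,0],[0,38,-118],0.4],[[-0.5,0,0],[5,46,-142],0.4],[[-0.58,0,0],[15,50,-153.5],0.4],[[-0.58,0,0],[35,50,-153.5],0.4],[[-0.58,0,0],[42,50,-153.5],0.4],[[-0.58,0,0],[42,50,-153.5],0.4],[[-0.58,0,0],[42,50,-153.5],0.4],[[-0.58,0,0],[42,50,-153.5],0.4],[[-0.58,0,0],[42,50,-153.5],0.4]])

```text
time_s: 16.27
ee_pos: [522.0, -291.5, 118.2]
eef_rot: [[0.001, -0.958, -0.287], [-0.001, -0.287, 0.958], [-1.0, -0.001, -0.001]]
force: [0.6, -0.0, -2.4]
grip_width: 45.2
```

```bash
python3 - <<'E'
from h import *
delta([521.6,-291.9,100])
im=cams.read_camera("scene");cv2.imwrite("pics/s5.png",im[...,::-1])
cv2.imwrite("pics/c9.png",cv2.resize(im[205:305,370:460,::-1],(540,600),interpolation=cv2.INTER_CUBIC))
E
```

```text
at [ 522.  -291.5  118.2] jaw 106.7 w 45.2 F [ 0.6 -0.  -2.4]
[521.6, -291.9, 100] -> [18.2  0.5 -0.2]
```

View pics/c9.png

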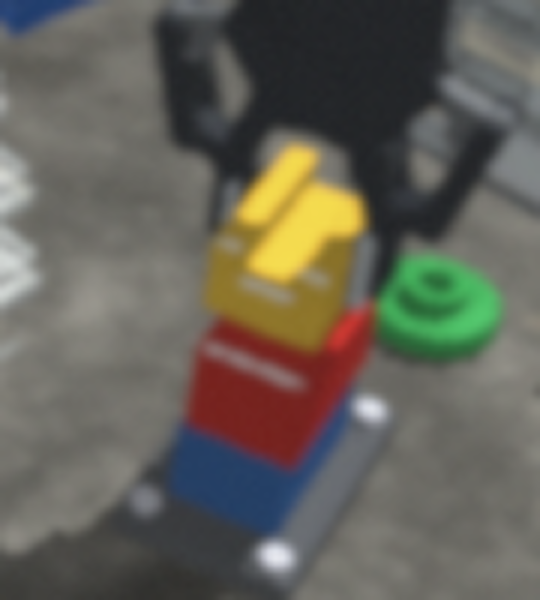

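```bash
python3 - <<'E'
from h import *
f=lambda a:np.array(a)/6+[370-.4,205-.4]
for n,z,q in(("cap bot",110.2,[[207,308],[325,350]]),("riser",90,[[203,345],[306,388]]),("riser bot",50,[[187,400],[292,467]])):
    q=ray("scene",f(q),z);d=q[1]-q[0];print(n,q.round(1)[:,:2].tolist(),q.mean(0).round(1),np.hypot(*d[:2]).round(1),np.degrees(np.arctan2(d[1],d[0])).round(1))
E=np.array([-.958,-.287,0])
c=np.array([521.6,-291.9,90]);yy=np.array([-.287,.958,0])
print("expected riser front top corners px in crop",(proj("scene",[c+38*E+23*yy,c+38*E-23*yy])-[369.6,204.6])*6)
c[2]=110.2;print("cap", (proj("scene",[c+38*E+23*yy,c+38*E-23*yy])-[369.6,204.6])*6)
E
```

```text
cap bot [[480.3, -284.2], [496.8, -327.5]] [ 488.5 -305.9  110.2] 46.3 -69.1
riser [[482.1, -283.6], [494.4, -324.1]] [ 488.3 -303.8   90. ] 42.2 -73.2
riser bot [[489.9, -274.4], [493.5, -324.9]] [ 491.7 -299.7   50. ] 50.6 -85.9
expected riser front top corners px in crop [[191.27719167 344.93691591]
 [303.23801416 392.030177  ]]
cap [[197.18122674 305.17154243]
 [310.68720874 351.82138519]]
```

Call:
drive_tool(commands=[[[0,0,0],[6,0.3,0],0.4],[[0,0,0],[10,0.3,0],0.4],[[0,0,0],[12,0.3,0],0.4],[[0,0,0],[14,0.3,0],0.4],[[0,0,0],[16,0.3,0],0.4],[[0,0,0],[17,0.3,0],0.4],[[0,0,0],[17,0.3,0],0.4],[[0,0,0],[17,0.3,0],0.4]])

```text
time_s: 16.98
ee_pos: [521.1, -291.7, 100.3]
eef_rot: [[0.0, -0.958, -0.286], [0.0, -0.286, 0.958], [-1.0, -0.0, 0.0]]
force: [-0.5, 0.1, -2.8]
grip_width: 45.0
```

Below the contact height (106) with no push: the lugs are entering.

Call:
drive_tool(commands=[[[0,0,0],[1.5,0,0],0.4],[[0,0,0],[3,0,0],0.4],[[0,0,0],[4,0,0],0.4],[[0,0,0],[4,0,0],0.4],[[0,0,0],[4,0,0],0.4]])

```text
time_s: 17.4
ee_pos: [521.3, -292.0, 97.9]
eef_rot: [[0.001, -0.958, -0.286], [-0.001, -0.286, 0.958], [-1.0, -0.001, -0.001]]
force: [-3.8, 2.4, 9.0]
grip_width: 45.2
```

Home at 97.9 as predicted. Release and lift, back away, then check.

Call:
drive_tool(commands=[[[0,0,0],[2,0,0],0.6],[[0,0,0],[2,0,0],0.75],[[0,0,0],[2,0,0],0.75],[[0,0,0],[2,0,0],0.75],[[0,0,0],[-5,0,0],0.75],[[0,0,0],[-25,0,0],0.75],[[0,0,0],[-60,0,0],0.75],[[0,0,0],[-95,0,0],0.75],[[0,0,0],[-130,0,0],0.75],[[0,0,0],[-150,20,50],0.75],[[0,0,0],[-150,20,90],0.75],[[0,0,0],[-150,20,130],0.75],[[0,0,0],[-150,20,170],0.75],[[0,0,0],[-150,20,200],0.75],[[0,0,0],[-150,20,200],0.75],[[0,0,0],[-150,20,200],0.75],[[0,0,0],[-150,20,200],0.75]])

```text
time_s: 18.82
ee_pos: [445.0, -106.0, 246.9]
eef_rot: [[0.001, -0.958, -0.287], [-0.001, -0.287, 0.958], [-1.0, -0.001, -0.001]]
force: [-0.0, -0.1, -0.0]
grip_width: 64.1
```

```bash
python3 - <<'E'
from h import *
delta()
a=cams.read_camera("scene")[...,::-1];b=cams.read_camera("top")[...,::-1]
o=np.zeros((600,800,3),np.uint8)
o[:400,:400]=cv2.resize(a[215:305,370:460],(400,400),interpolation=cv2.INTER_CUBIC)
o[:400,400:]=cv2.resize(b[150:220,395:465],(400,400),interpolation=cv2.INTER_CUBIC)
o[400:,:320]=cv2.resize(a,(320,200));o[400:,400:720]=cv2.resize(b,(320,200))
cv2.imwrite("pics/c10.png",o)
E
```

```text
at [ 445.  -106.   246.9] jaw 106.7 w 64.1 F [-0.  -0.1 -0. ]
```

View pics/c10.png

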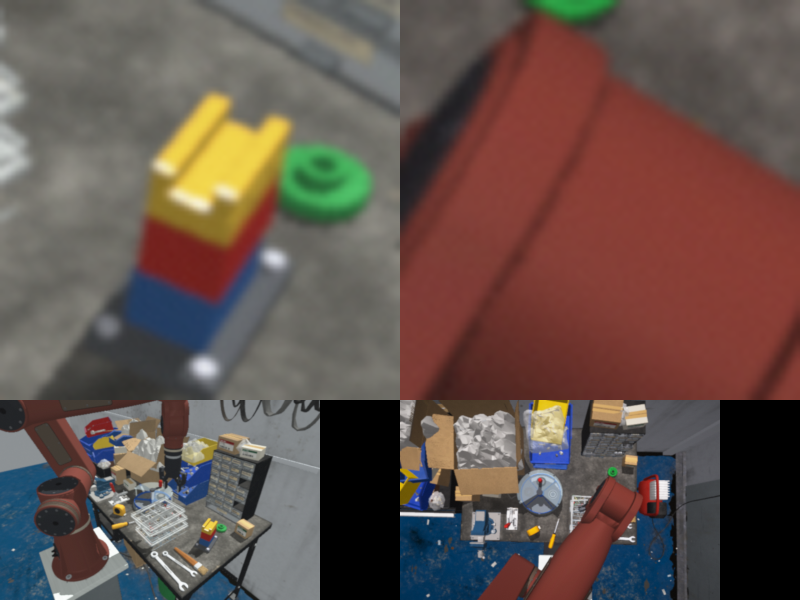

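```bash
python3 -c "
from station import workorder
print(workorder.job_done())"
```

```text
the job is handed in; nothing more can be done
None
```

I turned the carousel about 247° by its knob until the riser's compartment stood in the front opening. I then stacked the riser on the blue base and the yellow cap on the riser, and handed the job in at about 19 s.

- **Lugs home:** on both parts the tool stopped within about 0.1 mm of the height predicted for fully home (68.7 mm against 68.6 for the riser, 97.9 mm for the cap). Both were pressed down with no more than about 15 N. After release, the scene picture shows all three parts flush with no gaps; the cap's stripe and the riser's (seen before the cap covered it) lie at the base's striped end.
- **Rest of the scene:** the spanner, brush and other parts look undisturbed in the last overview pictures. I judged this by eye and did not measure their positions.
- **What disagreed or failed:**
  - My camera estimates of the base differed by 2–3 mm.
  - A few readings taken straight after fast moves were off by a few millimetres (up to about 15) until the arm settled.
  - While being seated, the riser and the cap touched the notch sides lightly, with under 10 N sideways.
  - In the last top view the arm hid the stack, so the final check rests on the scene camera and the tool heights.

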